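Draw the packing plate out from under a stack of setup blocks

TASK

Draw the packing plate out from under the stack of setup blocks, by its fin and towards the near end of the fixture, so that the stack comes down on the pad and stands as it stood; the stop bar holds the stack back, so do not touch the stack. The pin under the plate runs in a slotted guide that was set askew by hand: feel for its direction, keep the plate low until it is clear of the stop bar, and never let it bear hard on the guide. Then lay the plate level across the two ribs of the shallow grey tray without dropping it, and leave everything else where it is.

Things in the scene. Friction and masses are not known exactly. Their poses are not given: they have to be found in the camera images.
- fixture: Aluminium drop fixture, fixed. Origin: on its underside (table height) below the stop bar; x from the near end to the far (stack) end, z up. Base 190 mm wide (y), x = -143 to 78 mm, 6 mm thick; on it a flat pad from x = -28 mm to the far end, top at z = 14 mm. The plate lies on the pad with the stack on it.
- stop (a point): Middle of the dark stop bar, at x = -1, y = 0, z = 31 mm of the fixture, same axes. Bar 10 mm thick (x), 180 mm long (y), z = 23 to 39 mm of the fixture, on posts at y = +-82 mm (12 mm wide, up to 41 mm); lugs at y = +-41 to 48 mm run back beside the stack. The plate passes below the bar and lugs; the stack stands beyond the bar, which holds it back.
- slot (a point): Start of the guide slot, at x = -45, y = 0, z = 6 mm of the fixture, with the fixture's axes. The plate's 8 mm pin runs 90 mm from here in a straight 9.5 mm slot between two dark bars, z = 6 to 12 mm. The slot's direction is NOT measured: up to 0.45 rad to either side of the fixture's -x. It does not yield: a wrong course is felt as sideways force; over 10 N on the guide is too much.
- plate: Loose steel plate, 0.2 to 0.43 kg. Origin: on its underside at the pin, at the start 14 mm above the table: x to its far end, z up. 122 long (x = -17 to 105 mm), 42 wide, 5 thick; fin 30 (x) x 10 (y) mm above the origin, z = 5 to 38 mm; pin 6 mm long below. Draw it along the slot, keeping its yaw, until its origin is at x = -114 to -122 mm of the fixture, then lift; the pull takes 5 to 25 N.
- block_low: Bottom of the stack: drilled steel setup block, 50 (x) x 75 (y) x 25 mm. Origin: centre of its underside. It stands 1 to 4 mm beyond the stop bar on the plate, 19 mm above the table; with the plate gone it rests on the pad, its underside 14 mm above the table.
- block_high: Middle of the stack: the same kind of drilled setup block, 50 x 75 x 25 mm, squarely on the first. Origin: centre of its underside.
- bush: Top of the stack: stepped turned bush, 44 mm across the foot, 34 mm high, loose on the upper block. Origin: centre of its underside. The whole stack (about 1.1 kg) reaches 103 mm above the table.
- tray: Shallow open grey tray, fixed, 210 (x) x 120 (y) x 18 mm outside, walls 4 mm, inner floor 4 mm above the table. Origin: centre of its underside; x along its length. Two ribs 8 mm wide run across it (along y) at x = +-30 mm, tops 12 mm above the table: the plate lies lengthwise across both, either way round, its pin hanging outside them.
- tape_measure: black tape measure, 64 x 99 x 35 mm, bystander; origin at the centre of its underside
- chuck_key: black T-shaped chuck key, 100 x 100 x 14 mm, lying flat, bystander; origin at the centre of its underside
- brass_collar: small brass collar, 32 mm across, 18 mm high, bystander; origin at the centre of its underside
- oil_can: red oil can with a bent spout, 64 x 93 x 172 mm, standing, bystander; origin on its underside
- alu_puck: white aluminium puck, 51 mm across, 20 mm high, bystander; origin at the centre of its underside
Mind the look-alikes: they are no part of the job. Leave any red look-alike of the block_low alone.

How it is judged:
By the outcome, as a careful person would: the job done as asked, in the order asked, and still so for the second after the job is handed in, with the robot touching nothing.
It also fails if it takes over 58 s, if anything falls off the work surface, if the arm or the gripper's body presses on something with over 40 N, if the wrist force passes 120 N, or if a joint passes its speed limit or range.

ROBOT

A 6-joint arm with a two-finger parallel gripper is mounted at the origin on a cart in front of the work surface, level with it; the furniture and walls round the work are solid. World frame = base frame: x ahead of the robot, y to its left, z up, the work surface at z = 0. Lengths are in m, angles in rad, forces in N, time in s.
With the tool pointing down it reaches from about 0.425 to 0.95 m from the base axis. Payload 3.5 kg.
Tool frame: the origin (TCP) lies at the very end of the fingers, on their centre line; the grasp point (between the pads) lies 19 mm behind it (ctrl.grip_point_offset is the distance from the TCP to the grasp point, in m); z points along the fingers, y is the line along which they close (so a half turn about z gives the same grasp; the last joint's range is limited). The gripper opens to 85 mm and grips with 20 to 120 N. Pads are 22 mm wide; open, the fingers measure 114 mm over their backs; the gripper's body (76 mm by 85 mm) begins 54 mm behind the grasp point. The pads swing forward as they close: fully open they stand 13 mm farther back than shut.
Start: joints at [-1.482, 0.286, 1.577, -0, 1.279, -0.15], TCP at [0.16, -0.656, 0.231] pointing down, gripper open.
Joint ranges: [-2.77, 2.77], [-0.9, 2.22], [0.21, 2.48], [-1.53, 4.67], [0.24, 2.81], [-2.84, 2.84]. Speed limits (rad/s): [2.79, 2.79, 3.14, 3.14, 3.14, 3.14].

INTERFACE

Orientations are given as a unit quaternion [x, y, z, w].
In Python, from plant import telemetry, vision, ctrl gives the robot as it stands.
- The arm moves only by the tool arm_command, never from a script. Its argument "series" is one flat list of numbers, 7 for each row, row after row: the shift along the tool's x, y, z in cm, then the turn, a rotation vector about the tool's x, y, z in degrees, then the closure, from 0 (fully open) to 1 (shut). A call has 1 to 10 rows; each row is the pose to reach, as a shift and turn from the pose commanded when the call began, along the tool's axes at that moment; what a row does not reach only later rows make up. A row lasts 1/12 s, in which the tool goes at most 41.7 mm and 7.16 degrees, less where a joint would pass 70% of its speed; a pose out of reach is approached as far as the arm can. A call with a gripper value outside its range is refused whole. The fingers move at their own pace and stop on an object; "force" is the grip in N (left out, the last holds). Time passes only in rows, so rows that repeat a pose let the fingers close. It gives the time, the measured TCP pose, the force, the opening and the grip force at its end, in the units of the state.
- telemetry.get_state(): the state, without advancing time (a new reading comes with each control period).
- vision.read_camera(name): name is "scene" or "top"; returns a dict with "color" (420x560x3 uint8, blue, green, red), "K" (3x3 intrinsics, pixels), "rvec" (rotation vector, rad) and "tvec" (3), from world to camera coordinates, as OpenCV has them. Camera axes: x right, y down, z forward; pixel columns grow to the right and rows downward; lengths in m; the calibration is good to about 2 mm. A picture is of the moment at which its call begins. There is no depth.
- ctrl.sign_off(): hands the job in; it is judged then, once.
The state is a dict: "time": time; "qpos": joint angles; "dq": joint speeds; "joint_efforts": joint torques, N m; "eef_pos": TCP position; "tcp_rot": TCP orientation; "contact_force": force on the tool from outside, world axes, zero at the start; "wrist_torque": the same for the moment, N m; "opening": opening from 0.0 (shut) to 1.0 (fully open); "finger_force": force on a finger pad.
Only numpy, scipy, OpenCV 4.12 (cv2) and the standard library are available. Lean on these libraries where they do the work, as an engineer would, in place of code of your own. Each camera call takes 0.05 s, during which the arm holds its last target. There are 200 camera calls.

## Working session

There is one attempt and no reset: what is moved stays moved. The work goes in short steps, Python scripts to look and compute and a tool call to move; the robot and the scene stay as the last step left them, time stands still between calls to the robot, and variables do not carry over. Pictures are saved under pics/ and viewed, at most 10 in all, crops included, and the job is handed in when it is done.

Besides the shell and the picture viewer there is one more tool, called after "Request:" as name(argument=value, ...) on one line, values as JSON. arm_command: Moves the arm, as the interface text tells. Its arguments: {"type":"object","properties":{"series":{"type":"array","items":{"type":"number"}},"force":{"type":"number"}},"required":["series"]}

```bash
mkdir -p pics; python3 - <<'E'
from plant import telemetry, vision, ctrl
import cv2,pickle
d={}
for n in("scene","top"):
    d[n]=vision.read_camera(n); cv2.imwrite(f"pics/{n}0.png",d[n]["color"]); print(n,d[n]["K"].tolist(),d[n]["rvec"],d[n]["tvec"])
pickle.dump(d,open("cam0.pkl","wb"))
print(telemetry.get_state(),ctrl.grip_point_offset)
E
```

```text
scene [[393.46729244533617, 0.0, 281.61456492768787], [0.0, 393.46729244533617, 208.55109115936824], [0.0, 0.0, 1.0]] [ 0.87971026 -2.30195736  1.2768994 ] [0.3287751  0.33048223 0.45938646]
top [[540.6789638801226, 0.0, 269.52038202334734], [0.0, 540.6789638801226, 214.63685752708315], [0.0, 0.0, 1.0]] [ 2.11758769 -2.13370989  0.19736442] [-0.18289816  0.59450705  1.24476589]
{'time': 0.1, 'qpos': array([-1.48203129e+00,  2.87127459e-01,  1.57799353e+00, -1.16809671e-05,
        1.27861848e+00, -1.49987659e-01]), 'dq': array([ 9.61192188e-04, -1.67096285e-03, -3.75987845e-03, -2.54006127e-04,
        8.14557577e-05,  1.16559000e-04]), 'joint_efforts': array([ 7.38541767e-04, -4.07295012e+01, -2.93698078e+01, -1.33330500e-04,
        3.41758830e-03, -8.68306387e-06]), 'eef_pos': array([ 0.15961323, -0.65525759,  0.23007198]), 'tcp_rot': array([ 9.92882328e-01,  1.19094626e-01,  2.72647146e-05, -1.07307460e-03]), 'contact_force': array([0.05321926, 0.38176723, 0.32336316]), 'wrist_torque': array([ 0.01149518,  0.03049902, -0.01491375]), 'finger_force': 0.0, 'opening': 0.9987449920158022} 0.0187
```

View pics/top0.png

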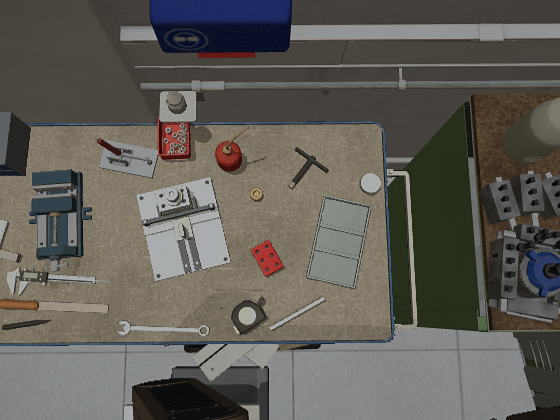

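View pics/scene0.png

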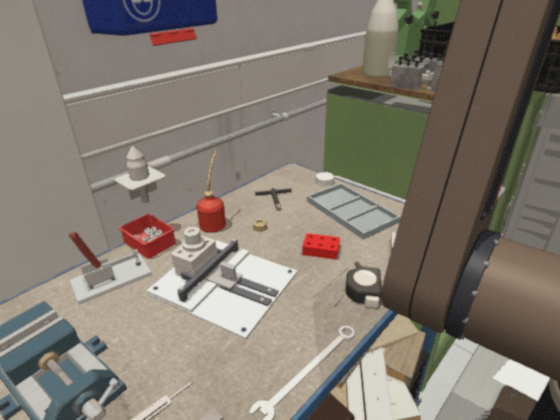

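Top view: fixture at about (184,228), with the stack at (175,198), stop bar (180,218), fin (182,231) and guide bars to (190,270); tray at (339,241). Scene view: fixture at (225,280), tray at (352,209), red decoy at (321,246).

```bash
cat > h.py <<'E'
import numpy as np,cv2
def cast(c,uv,z):
    R=cv2.Rodrigues(c["rvec"])[0]; t=np.array(c["tvec"]).ravel()
    p=cv2.undistortPoints(np.array(uv,float).reshape(-1,1,2),c["K"],None).reshape(-1,2)
    d=np.c_[p,np.ones(len(p))]@R; o=-R.T@t
    return o+d*((z-o[2])/d[:,2])[:,None]
def proj(c,P): return cv2.projectPoints(np.array(P,float).reshape(-1,3),c["rvec"],c["tvec"],c["K"],None)[0].reshape(-1,2)
E
python3 - <<'E'
import pickle,cv2,numpy as np
from h import *
d=pickle.load(open("cam0.pkl","rb")); c=d["top"]; im=c["color"]
hsv=cv2.cvtColor(im,cv2.COLOR_BGR2HSV)
for nm,uv,z in(("fix",(184,228),.006),("tray",(339,241),.018)):
    m=((hsv[...,1]<(45 if nm=="fix" else 70))&(hsv[...,2]>(150 if nm=="fix" else 90))).astype(np.uint8)
    if nm=="tray": m=(im[...,0].astype(int)>im[...,2]-3).astype(np.uint8)
    b=np.zeros_like(m); b[165:300,125:240 if nm=="fix" else 400]=1
    if nm=="tray": b[:,:295]=0; b[:,378:]=0
    m=cv2.morphologyEx(m*b,cv2.MORPH_CLOSE,np.ones((9,9)))
    cs=max(cv2.findContours(m,0,1)[0],key=cv2.contourArea)
    P=cast(c,cs.reshape(-1,2)+0.0,z)
    r=cv2.minAreaRect((P[:,:2]*1000).astype(np.float32)); print(nm,cv2.contourArea(cs),r, cv2.boxPoints(r))
s=cv2.resize(im[170:290,125:240],None,fx=5,fy=5,interpolation=cv2.INTER_CUBIC); cv2.imwrite("pics/fix.png",s)
s=d["scene"]["color"]; cv2.imwrite("pics/fixs.png",cv2.resize(s[220:335,145:305],None,fx=5,fy=5,interpolation=cv2.INTER_CUBIC))
E
```

```text
fix 6623.0 ((565.3084106445312, 30.035675048828125), (233.43519592285156, 194.8903045654297), 13.61051082611084) [[428.93765   97.27833 ]
 [474.79935  -92.139046]
 [701.6792   -37.206978]
 [655.8175   152.21039 ]]
tray 3998.5 ((533.3291015625, -356.493408203125), (119.38047790527344, 209.91226196289062), 76.66881561279297) [[ 417.43784 -390.37448]
 [ 621.69366 -438.7759 ]
 [ 649.22034 -322.61234]
 [ 444.96454 -274.2109 ]]
```

View pics/fix.png

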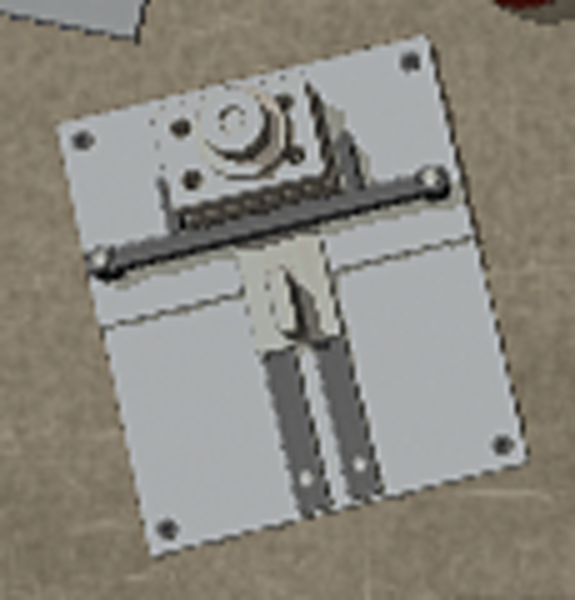

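View pics/fixs.png

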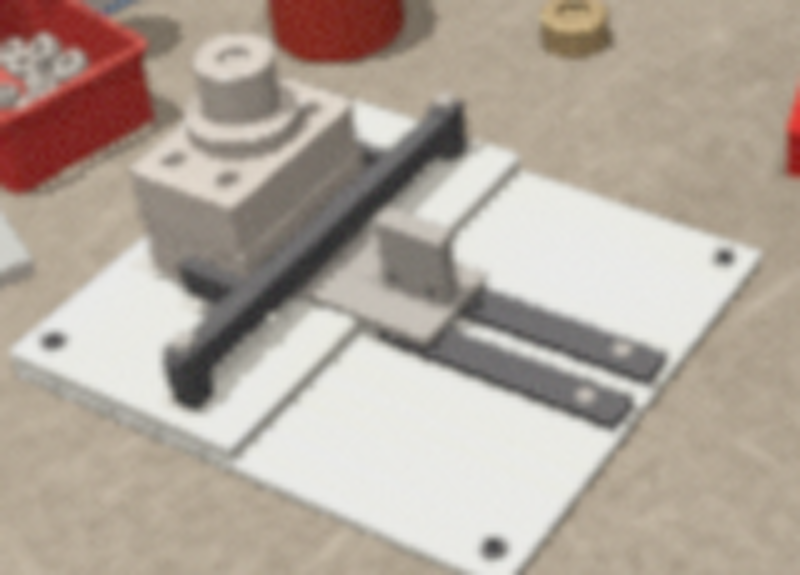

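Fixture crop: near corners at about (150,555) and (527,460), far pad corners at (60,125) and (430,37). The slot runs from (307,348) to (341,502), and the fin top is near (287,270). The side view confirms the bar, fin and two guide bars.

```bash
python3 - <<'E'
import pickle
from h import *
d=pickle.load(open("cam0.pkl","rb")); c=d["top"]; s=d["scene"]
T=lambda L:np.array(L)/5+[125-.4,170-.4]; S=lambda L:np.array(L)/5+[145-.4,220-.4]
near=cast(c,T([(150,555),(527,460)]),.006)[:,:2]; far=cast(c,T([(60,125),(430,37)]),.014)[:,:2]
local=np.array([(-.143,.095),(-.143,-.095),(.078,.095),(.078,-.095)]); W=np.r_[near,far]
# rigid fit
def fit(l,W):
    a=l-l.mean(0);b=W-W.mean(0);H=a.T@b;yaw=np.arctan2(H[0,1]-H[1,0],H[0,0]+H[1,1]);R=np.array([[np.cos(yaw),-np.sin(yaw)],[np.sin(yaw),np.cos(yaw)]]);t=W.mean(0)-R@l.mean(0);return yaw,R,t,W-(l@R.T+t)
yaw,R,t,res=fit(local,W); print("fix",yaw,t,res*1000)
tof=lambda P:((P[:,:2]-t)@R*1000).round(1)
print("slot",tof(cast(c,T([(307,348),(341,502)]),.012)), "bars outer",tof(cast(c,T([(265,358),(303,513),(347,340),(382,492)]),.012)))
print("plate near corners",tof(cast(c,T([(262,355),(342,338),(236,250),(322,236)]),.019)))
print("posts",tof(cast(c,T([(102,258),(432,180)]),.041)))
# scene: fin top corners
print("fin top scene",tof(cast(s,S([(380,218),(445,245),(455,232),(393,207)]),.052)),"plate",tof(cast(s,S([(425,338),(487,275)]),.019)))
print("fin top top",tof(cast(c,T([(285,268),(297,312)]),.052)))
sc=cast(s,S([(10,352),(232,450)]),.014)
print("scene padcorners far-left, near-left",tof(sc), "near-left base/near-right",tof(cast(s,S([(760,255)]),.006)))
for x,y,z in((-.045,0,.052),(-.03,.005,.052),(-.06,.005,.052),(-.03,-.005,.052),(-.06,-.005,.052)):
    w=np.r_[R@[x,y]+t,z]; print((x,y),(proj(c,w)[0]-[124.6,169.6])*5,(proj(s,w)[0]-[144.6,219.6])*5)
E
```

```text
fix 0.23254254060848029 [0.60120496 0.03461417] [[ 0.43761296  0.03805417]
 [ 1.66444724  1.23138386]
 [-1.11652562 -0.96107361]
 [-0.98553458 -0.30836441]]
slot [[ -62.2   -1.6]
 [-140.2   -1.8]] bars outer [[ -62.1   19.5]
 [-141.    17.3]
 [ -63.   -21.6]
 [-140.2  -22.2]]
plate near corners [[-61.5  19.7]
 [-62.6 -20.2]
 [ -7.4  21.3]
 [-10.6 -21.4]]
posts [[ -0.5  82.2]
 [ -0.9 -81.6]]
fin top scene [[-31.    4.7]
 [-61.7   6. ]
 [-60.7  -1.8]
 [-31.4  -2.9]] plate [[-60.9  22.4]
 [-61.6 -17.8]]
fin top top [[-28.6  -4.2]
 [-50.9  -5.3]]
scene padcorners far-left, near-left [[ 76.   97.9]
 [-30.3  97.1]] near-left base/near-right [[-142.9  -91.5]]
(-0.045, 0) [283.52560044 302.75707549] [417.73999042 222.09636623]
(-0.03, 0.005) [266.8078555  275.21049672] [377.47543974 217.62955315]
(-0.06, 0.005) [279.84797045 335.33248512] [442.92065025 241.99345372]
(-0.03, -0.005) [287.18690485 270.32627329] [393.23085863 202.72990232]
(-0.06, -0.005) [300.30646507 330.40765939] [458.28708821 226.59452412]
```

Request:
arm_command(series=[3.0,-3.1,0,0,0,0,0,5.8,-6,0,0,0,0,0,8.6,-9,0,0,0,0,0,11.4,-12,0,0,0,0,0,14.2,-15,0,0,0,0,0,17,-18,0,0,0,0,0,19.8,-21,0,0,0,0,0,22.6,-24,0,0,0,0,0,25.4,-27,0,0,0,0,0,28.2,-29.5,0,0,0,0,0], force=40)

```text
time: 0.93
eef_pos: [0.3641, -0.2999, 0.2309]
tcp_rot: [0.993, 0.119, -0.0, -0.0]
contact_force: [-0.5, -0.4, -0.2]
opening: 1.001
finger_force: 0.0
```

Request:
arm_command(series=[3.0,-3.1,0,0,0,0,0,6,-6.2,0,0,0,0,0,9,-9.3,0,0,0,0,0,12,-12.4,0,0,0,0,0.2,15,-15.5,1,0,0,0,0.4,18,-18.6,3,0,0,0,0.4,21,-21.7,5,0,0,0,0.4,24,-24.8,8,0,0,0,0.4,26.2,-27.2,11,0,0,0,0.4,26.2,-27.2,13,0,0,0,0.4])

```text
time: 1.77
eef_pos: [0.555, 0.0233, 0.1076]
tcp_rot: [0.993, 0.12, 0.003, 0.0]
contact_force: [-0.2, -1.4, 0.6]
opening: 0.601
finger_force: 0.0
```

```bash
python3 - <<'E'
from plant import telemetry, vision
import cv2,pickle
from h import *
d={n:vision.read_camera(n) for n in("scene","top")}
pickle.dump(d,open("cam1.pkl","wb"))
a=cv2.resize(d["scene"]["color"][190:335,145:305],None,fx=5,fy=4,interpolation=2)
cv2.imwrite("pics/app.png",a)
s=telemetry.get_state(); print(s["eef_pos"],s["tcp_rot"],s["contact_force"],s["opening"])
E
```

```text
[0.54825029 0.02430047 0.09886515] [ 0.99261326  0.12111019 -0.00683111 -0.00213934] [-1.60736469 -0.41194977 -1.31467069] 0.6027924248469659
```

View pics/app.png

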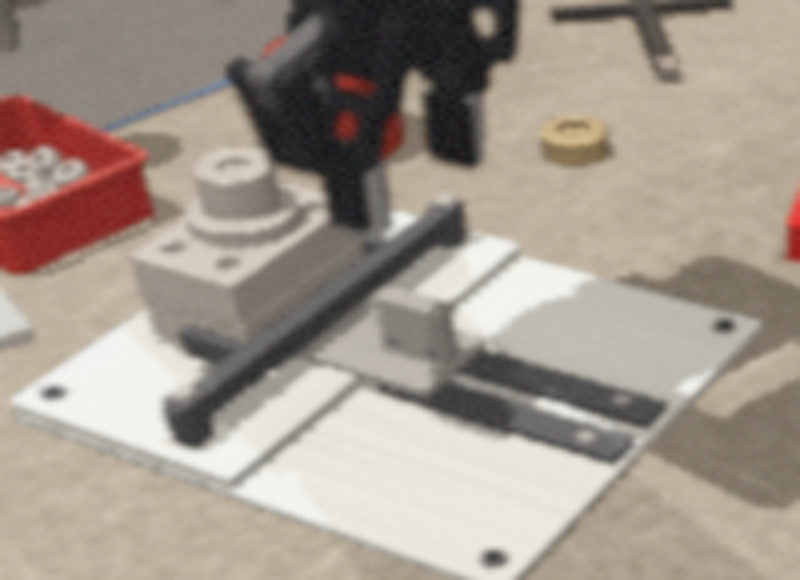

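The gripper hangs above the fin, fingers either side of it; nothing touched. I'll go down part way and let it settle.

Request:
arm_command(series=[0,0,0.7,0,0,0,0.4,0,0,1.6,0,0,0,0.4,0,0,2.5,0,0,0,0.4,0,0,3.2,0,0,0,0.4,0,0,3.7,0,0,0,0.4,0,0,4.0,0,0,0,0.4,0,0,4.0,0,0,0,0.4,0,0,4,0,0,0,0.4])

```text
time: 2.53
eef_pos: [0.5526, 0.0205, 0.0668]
tcp_rot: [0.993, 0.119, 0.0, 0.0]
contact_force: [0.2, 0.4, -0.0]
opening: 0.602
finger_force: 0.0
```

```bash
python3 - <<'E'
from plant import telemetry, vision
import cv2
from h import *
d={n:vision.read_camera(n) for n in("scene","top")}
s=telemetry.get_state(); p=s["eef_pos"]; print(p,s["tcp_rot"],s["contact_force"])
a=cv2.resize(d["scene"]["color"][220:320,180:280],None,fx=5,fy=5,interpolation=2)
cv2.imwrite("pics/app2.png",a)
E
```

```text
[0.55289921 0.02067379 0.06718543] [9.92893053e-01 1.19008598e-01 5.62674177e-04 1.51048691e-04] [-0.66180949  0.26386653  0.34463382]
```

View pics/app2.png

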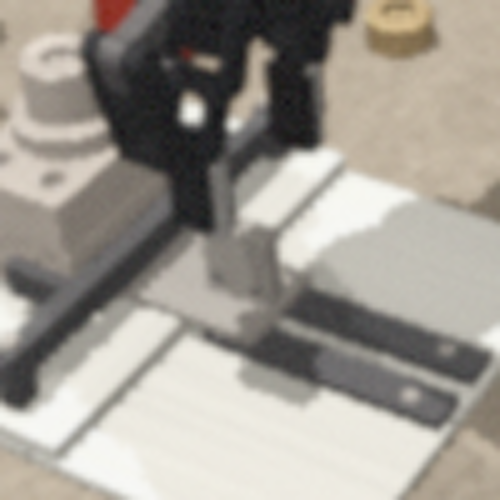

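The fingers straddle the fin, lined up with it; now the remaining descent with a small correction.

Request:
arm_command(series=[0.1,-0.1,0.8,0,0,0.35,0.4,0.2,-0.2,1.6,0,0,0.35,0.4,0.24,-0.24,2.4,0,0,0.35,0.5,0.24,-0.24,3.1,0,0,0.35,0.6,0.24,-0.24,3.7,0,0,0.35,0.7,0.24,-0.24,4.1,0,0,0.35,0.76,0.24,-0.24,4.2,0,0,0.35,0.8,0.24,-0.24,4.2,0,0,0.35,0.8,0.24,-0.24,4.2,0,0,0.35,0.8], force=20)

```text
time: 3.38
eef_pos: [0.5545, 0.0237, 0.0247]
tcp_rot: [0.993, 0.116, 0.0, 0.0]
contact_force: [0.2, 0.9, 0.7]
opening: 0.201
finger_force: 0.0
```

Request:
arm_command(series=[0,0,0,0,0,0,0.82,0,0,0,0,0,0,0.84,0,0,0,0,0,0,0.86,0,0,0,0,0,0,0.86])

```text
time: 3.72
eef_pos: [0.5544, 0.0237, 0.0249]
tcp_rot: [0.993, 0.116, 0.0, 0.0]
contact_force: [0.1, -0.0, 0.0]
opening: 0.145
finger_force: 0.0
```

Request:
arm_command(series=[0,0,0,0,0,0,0.87,0,0,0,0,0,0,0.88,0,0,0,0,0,0,0.89,0,0,0,0,0,0,0.9])

```text
time: 4.05
eef_pos: [0.5543, 0.0242, 0.0249]
tcp_rot: [0.993, 0.117, -0.0, -0.0]
contact_force: [-1.3, 4.0, 2.0]
opening: 0.111
finger_force: 19.9
```

Request:
arm_command(series=[0,-0.05,0,0,0,0,1,0,-0.08,0,0,0,0,1,0,-0.08,0,0,0,0,1,0,-0.08,0,0,0,0,1,0,-0.08,0,0,0,0,1], force=90)

```text
time: 4.47
eef_pos: [0.5543, 0.0243, 0.0251]
tcp_rot: [0.993, 0.117, 0.0, 0.0]
contact_force: [-1.7, 2.5, 4.9]
opening: 0.098
finger_force: 88.5
```

Request:
arm_command(series=[-0.1,-0.04,0,0,0,0,1,-0.25,-0.04,0,0,0,0,1,-0.4,-0.04,0,0,0,0,1,-0.6,-0.04,0,0,0,0,1,-0.8,-0.04,0,0,0,0,1,-0.8,-0.04,0,0,0,0,1])

```text
time: 4.97
eef_pos: [0.55, 0.0231, 0.0251]
tcp_rot: [0.993, 0.115, 0.006, 0.0]
contact_force: [12.3, 3.2, -5.6]
opening: 0.1
finger_force: 87.9
```

```bash
cat > fx.py <<'E'
from plant import telemetry
import numpy as np
s=telemetry.get_state();q=s["tcp_rot"];y=2*np.arctan2(q[1],q[0]);f=s["contact_force"]
R=np.array([[np.cos(.2325),-np.sin(.2325)],[np.sin(.2325),np.cos(.2325)]])
print("fixture grasp xy mm",(s["eef_pos"][:2]-[.6012,.0346])@R*1000,"z",s["eef_pos"][2],"F fix",f[:2]@R,f[2],"yaw",y,"mom",s["wrist_torque"],"open",s["opening"])
E
python3 fx.py
```

```text
fixture grasp xy mm [-52.452794     0.61056693] z 0.025086657953744484 F fix [12.74518653  0.28977774] -5.64175972347555 yaw 0.22969131145336888 mom [ 0.65582362 -1.26988119  0.04311342] open 0.09977768971032021
```

Request:
arm_command(series=[-0.25,0,0,0,0,0,1,-0.5,0,0,0,0,0,1,-0.75,0,0,0,0,0,1,-1.0,0,0,0,0,0,1,-1.25,0,0,0,0,0,1,-1.25,0,0,0,0,0,1])

```text
time: 5.47
eef_pos: [0.5386, 0.02, 0.0251]
tcp_rot: [0.993, 0.114, 0.007, 0.001]
contact_force: [14.3, 3.8, -7.7]
opening: 0.1
finger_force: 87.8
```

```bash
python3 fx.py
```

```text
fixture grasp xy mm [-64.28704762   0.24480764] z 0.025076481007552255 F fix [14.77293347  0.38513017] -7.745705519204793 yaw 0.22925962522234783 mom [ 0.50606869 -1.487768   -0.02757527] open 0.1003228585453469
```

Request:
arm_command(series=[-0.25,0,0,0,0,0,1,-0.5,0,0,0,0,0,1,-0.75,0,0,0,0,0,1,-1.0,0,0,0,0,0,1,-1.25,0,0,0,0,0,1,-1.5,0,0,0,0,0,1,-1.75,0,0,0,0,0,1,-2,0,0,0,0,0,1,-2,0,0,0,0,0,1])

```text
time: 6.22
eef_pos: [0.5201, 0.0155, 0.0251]
tcp_rot: [0.993, 0.114, 0.008, 0.001]
contact_force: [18.0, 5.0, -12.1]
opening: 0.099
finger_force: 87.8
```

```bash
python3 fx.py
```

```text
fixture grasp xy mm [-8.32750967e+01  7.55163914e-02] z 0.025124262141278275 F fix [18.70231381  0.72037474] -12.072132112435236 yaw 0.22873702220175518 mom [ 0.7086318 -1.984491  -0.0237283] open 0.09888763480992944
```

Request:
arm_command(series=[-0.25,0,0.02,0,-0.2,0,1,-0.5,0,0.04,0,-0.4,0,1,-0.75,0,0.06,0,-0.5,0,1,-1.0,0,0.06,0,-0.5,0,1,-1.25,0,0.06,0,-0.5,0,1,-1.5,0,0.06,0,-0.5,0,1,-1.5,0,0.06,0,-0.5,0,1])

```text
time: 6.8
eef_pos: [0.5014, 0.0116, 0.0248]
tcp_rot: [0.993, 0.115, -0.002, 0.001]
contact_force: [3.9, 0.2, 2.8]
opening: 0.096
finger_force: 90.4
```

```bash
python3 fx.py
```

```text
fixture grasp xy mm [-102.41574185    0.57438049] z 0.024840840437605757 F fix [ 3.80456923 -0.64446404] 2.807637166872217 yaw 0.23121676613830094 mom [ 0.18238478 -1.08268289 -0.11684316] open 0.09626211591039117
```

Request:
arm_command(series=[-0.25,0.02,0,0,0,0,1,-0.5,0.03,0,0,0,0,1,-0.75,0.03,0,0,0,0,1,-1.0,0.03,0,0,0,0,1,-1.3,0.03,0,0,0,0,1,-1.6,0.03,0,0,0,0,1,-1.8,0.03,0,0,0,0,1,-1.8,0.03,0,0,0,0,1])

```text
time: 7.47
eef_pos: [0.4829, 0.0071, 0.0246]
tcp_rot: [0.993, 0.116, -0.003, 0.001]
contact_force: [3.7, -2.1, 4.6]
opening: 0.099
finger_force: 90.6
```

```bash
python3 fx.py; python3 - <<'E'
from plant import vision
import cv2,pickle
d={n:vision.read_camera(n) for n in("scene","top")}
pickle.dump(d,open("cam2.pkl","wb"))
cv2.imwrite("pics/drawn.png",cv2.resize(d["scene"]["color"][215:335,145:305],None,fx=5,fy=5,interpolation=2))
E
```

```text
fixture grasp xy mm [-121.44816118    0.44950473] z 0.024647685778296343 F fix [ 3.07721838 -2.92509577] 4.64223590908446 yaw 0.23275710062828928 mom [-0.0882131  -1.28070947 -0.03690216] open 0.09915887718167267
```

View pics/drawn.png

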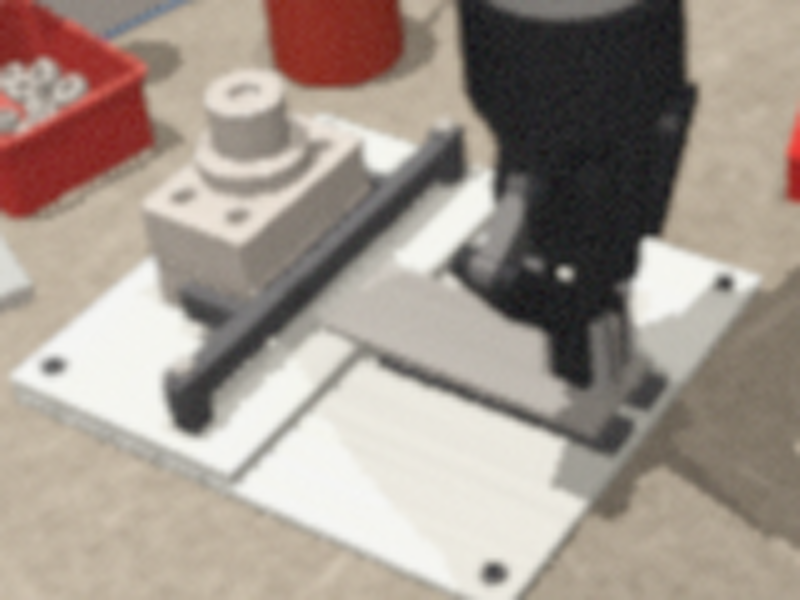

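Stack stands upright on the pad behind the bar; the plate is out, its far end clear of the bar. Lift straight up.

Request:
arm_command(series=[0,0.03,-0.03,0,0.2,0,1,0,0.03,-0.2,0,0.35,0,1,0,0.03,-0.5,0,0.35,0,1,0,0.03,-1.2,0,0.35,0,1,0,0.03,-2.5,0,0.35,0,1,0,0.03,-4,0,0.35,0,1,0,0.03,-6,0,0.35,0,1,0,0.03,-8,0,0.35,0,1,0,0.03,-10,0,0.35,0,1,0,0.03,-11,0,0.35,0,1], force=110)

```text
time: 8.4
eef_pos: [0.4806, 0.0082, 0.1335]
tcp_rot: [0.993, 0.116, -0.005, -0.001]
contact_force: [0.4, -0.1, -2.0]
opening: 0.094
finger_force: 108.9
```

```bash
python3 fx.py
```

```text
fixture grasp xy mm [-123.44139174    2.0917887 ] z 0.13347943938525855 F fix [ 0.41282352 -0.20710602] -2.0199698385204083 yaw 0.233348300424917 mom [-0.02266421  0.01653002  0.03657079] open 0.09441705589126452
```

Request:
arm_command(series=[-0.3,1.3,0,0,0,1,1,-0.9,4.2,0,0,0,3,1,-1.7,7.9,0,0,0,6,1,-2.5,11.6,0,0,0,9,1,-3.3,15.3,0,0,0,12,1,-4.1,19,0,0,0,15,1,-4.9,22.7,0,0,0,18,1,-5.7,26.4,0,0,0,21,1,-6.5,30,0,0,0,24,1,-7.1,32.8,0,0,0,26,1])

```text
time: 9.23
eef_pos: [0.4872, -0.3285, 0.1312]
tcp_rot: [0.994, -0.112, -0.005, -0.002]
contact_force: [0.3, -0.0, -2.9]
opening: 0.095
finger_force: 108.9
```

Request:
arm_command(series=[0,0,0,0,0,0,1,0,0,0,0,0,0,1,0,0,0,0,0,0,1])

```text
time: 9.48
eef_pos: [0.4881, -0.3259, 0.1316]
tcp_rot: [0.994, -0.11, -0.004, -0.002]
contact_force: [-0.2, 1.1, -4.3]
opening: 0.093
finger_force: 108.8
```

```bash
cat > tr.py <<'E'
from plant import telemetry
import numpy as np
from scipy.spatial.transform import Rotation as Ro
s=telemetry.get_state();R=Ro.from_quat(s["tcp_rot"]);p=s["eef_pos"]
a=-.2327;x=np.array([np.cos(a),np.sin(a),0]);y=np.array([x[1],-x[0],0]);G=Ro.from_matrix(np.c_[x,y,[0,0,-1]])
tgt=np.array([.5333,-.3565,0])-.0469*x; tgt[2]=p[2]
print("p",p,"shift cm",R.inv().apply(tgt-p)*100,"turn deg",np.degrees((R.inv()*G).as_rotvec()),"F",s["contact_force"],s["finger_force"])
E
python3 tr.py; python3 - <<'E'
from plant import vision
import cv2,pickle
d={n:vision.read_camera(n) for n in("scene","top")}
pickle.dump(d,open("cam3.pkl","wb"))
a=cv2.resize(d["scene"]["color"][150:270,250:430],None,fx=4,fy=4,interpolation=2)[:,:720]
cv2.imwrite("pics/tray.png",a)
E
```

```text
p [ 0.48812291 -0.32591455  0.13164235] shift cm [ 0.3884125   1.93899581 -0.00913495] turn deg [-0.16502526  0.5096788   0.67479388] F [-0.16961799  1.12338133 -4.25066546] 108.84194254875183
```

View pics/tray.png

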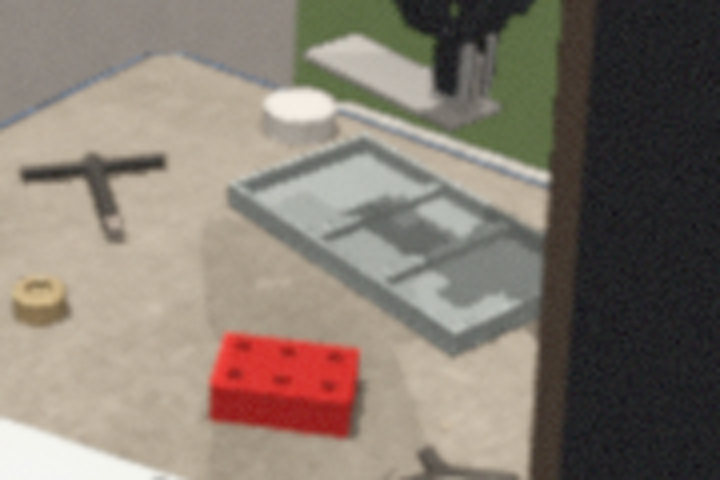

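The plate hangs level in the grip above the tray, ribs free below at about (390,210) and (450,250).

Request:
arm_command(series=[0.1,0.6,0.3,0,0.2,0.3,1,0.3,1.3,1.2,0,0.4,0.6,1,0.39,1.94,2.5,-0.16,0.5,0.7,1,0.39,1.94,4,-0.16,0.5,0.7,1,0.39,1.94,5.5,-0.16,0.5,0.7,1,0.39,1.94,7,-0.16,0.5,0.7,1,0.39,1.94,8,-0.16,0.5,0.7,1,0.39,1.94,8.5,-0.16,0.5,0.7,1,0.39,1.94,8.6,-0.16,0.5,0.7,1,0.39,1.94,8.6,-0.16,0.5,0.7,1])

```text
time: 10.42
eef_pos: [0.4895, -0.3478, 0.0482]
tcp_rot: [0.993, -0.116, 0.003, 0.002]
contact_force: [0.9, 0.3, -2.5]
opening: 0.095
finger_force: 108.9
```

```bash
python3 tr.py; python3 - <<'E'
from plant import vision
import cv2,pickle
d={n:vision.read_camera(n) for n in("scene","top")}
pickle.dump(d,open("cam4.pkl","wb"))
a=cv2.resize(d["scene"]["color"][170:240,300:400],None,fx=4,fy=4,interpolation=2)
b=cv2.resize(d["top"]["color"][190:292,300:378],None,fx=4,fy=4,interpolation=2)
o=np.zeros((410,720,3),np.uint8) if 0 else __import__("numpy").zeros((410,720,3),"uint8")
o[:280,:400]=a;o[:408,402:402+312]=b
cv2.imwrite("pics/tray2.png",o)
E
```

```text
p [ 0.48947241 -0.34783029  0.04823812] shift cm [-0.22551301 -0.16697347 -0.00206831] turn deg [ 0.22169099 -0.36134967 -0.02739581] F [ 0.88881356  0.31660544 -2.47751093] 108.8569700717926
```

View pics/tray2.png

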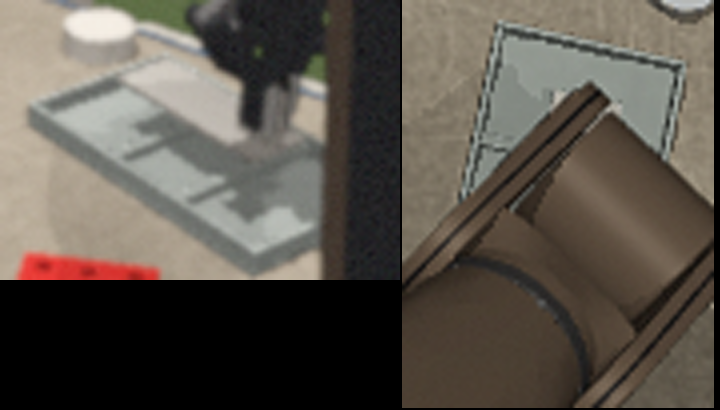

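Plate above the ribs, lined up along the tray, its pin end nearest the robot. Lowering to just above the ribs.

Request:
arm_command(series=[-0.05,-0.05,0.4,0,0,0,1,-0.1,-0.1,0.8,0,0,0,1,-0.1,-0.1,1.2,0,0,0,1,-0.1,-0.1,1.5,0,0,0,1,-0.1,-0.1,1.7,0,0,0,1,-0.1,-0.1,1.7,0,0,0,1,-0.1,-0.1,1.7,0,0,0,1,-0.1,-0.1,1.7,0,0,0,1])

```text
time: 11.18
eef_pos: [0.4888, -0.3468, 0.0314]
tcp_rot: [0.993, -0.116, 0.003, 0.002]
contact_force: [0.6, -0.4, -2.4]
opening: 0.095
finger_force: 108.9
```

```bash
python3 tr.py
```

```text
p [ 0.48884898 -0.34678317  0.03141152] shift cm [-0.14067496 -0.07948235 -0.001254  ] turn deg [ 0.23284031 -0.37917068 -0.03521367] F [ 0.60547185 -0.43920807 -2.41568122] 108.85654091835022
```

Request:
arm_command(series=[-0.1,-0.08,0.2,0.2,-0.3,0,1,-0.14,-0.08,0.4,0.23,-0.38,0,1,-0.14,-0.08,0.6,0.23,-0.38,0,1,-0.14,-0.08,0.7,0.23,-0.38,0,1,-0.14,-0.08,0.7,0.23,-0.38,0,1,-0.14,-0.08,0.7,0.23,-0.38,0,1])

```text
time: 11.68
eef_pos: [0.4875, -0.3455, 0.0241]
tcp_rot: [0.993, -0.116, -0.0, -0.0]
contact_force: [0.1, -0.2, -3.5]
opening: 0.093
finger_force: 108.9
```

Request:
arm_command(series=[0,0,0.04,0,0,0,1,0,0,0.07,0,0,0,1,0,0,0.1,0,0,0,1,0,0,0.1,0,0,0,1])

```text
time: 12.02
eef_pos: [0.4877, -0.3456, 0.0233]
tcp_rot: [0.993, -0.116, -0.0, -0.0]
contact_force: [-0.4, 0.6, -2.2]
opening: 0.092
finger_force: 108.9
```

```bash
python3 tr.py; python3 fx.py
```

```text
p [ 0.48765806 -0.34564429  0.02334424] shift cm [ 1.51714955e-03  3.78205127e-03 -1.76139877e-07] turn deg [-0.00052809  0.00533931 -0.03383478] F [-0.38926054  0.59387861 -2.16089336] 108.86856436729431
fixture grasp xy mm [-198.09936794 -343.85190877] z 0.023344241811455196 F fix [-0.24195072  0.66758927] -2.1608933618934056 yaw -0.23329052827101024 mom [-0.03138905  0.09720743 -0.00233651] open 0.09183580694857243
```

Not yet touching; creep down.

Request:
arm_command(series=[0,0,0.03,0,0,0,1,0,0,0.06,0,0,0,1,0,0,0.06,0,0,0,1])

```text
time: 12.27
eef_pos: [0.4876, -0.3457, 0.0232]
tcp_rot: [0.993, -0.116, -0.0, -0.0]
contact_force: [-1.2, 0.6, 0.2]
opening: 0.096
finger_force: 109.4
```

Request:
arm_command(series=[0,0,0.03,0,0,0,1,0,0,0.06,0,0,0,1,0,0,0.06,0,0,0,1])

```text
time: 12.52
eef_pos: [0.4877, -0.3457, 0.0231]
tcp_rot: [0.993, -0.116, -0.0, -0.0]
contact_force: [-4.5, 2.1, 6.2]
opening: 0.094
finger_force: 110.2
```

Request:
arm_command(series=[0,0,-0.03,0,0,0,1,0,0,-0.03,0,0,0,1,0,0,-0.03,0,0,0,1], force=20)

```text
time: 12.77
eef_pos: [0.4876, -0.3457, 0.0231]
tcp_rot: [0.993, -0.116, -0.0, -0.0]
contact_force: [-4.0, 2.4, 5.4]
opening: 0.092
finger_force: 110.1
```

Request:
arm_command(series=[0,0,0,0,0,0,0.9,0,0,0,0,0,0,0.88,0,0,0,0,0,0,0.86,0,0,0,0,0,0,0.84,0,0,0,0,0,0,0.8,0,0,0,0,0,0,0.75,0,0,0,0,0,0,0.7,0,0,0,0,0,0,0.7])

```text
time: 13.43
eef_pos: [0.4877, -0.3456, 0.0223]
tcp_rot: [0.993, -0.116, -0.0, -0.0]
contact_force: [0.0, 0.2, -0.1]
opening: 0.298
finger_force: 0.0
```

Released; retreat upward, then off to the side for a final look.

Request:
arm_command(series=[0,0,-0.5,0,0,0,0.6,0,0,-1.5,0,0,0,0.6,0,0,-3,0,0,0,0.6,0,0,-5,0,0,0,0.6,0,0,-8,0,0,0,0.6,0,0,-11,0,0,0,0.6,0,0,-14,0,0,0,0.6,0,0,-16,0,0,0,0.6,0,0,-17,0,0,0,0.6,0,0,-17,0,0,0,0.6])

```text
time: 14.27
eef_pos: [0.489, -0.3469, 0.1967]
tcp_rot: [0.993, -0.116, 0.003, 0.002]
contact_force: [0.3, 0.2, 0.4]
opening: 0.4
finger_force: 0.0
```

Request:
arm_command(series=[-1,1.5,0,0,0,0,0.6,-2,4,0,0,0,0,0.6,-3,7,0,0,0,0,0.6,-4,10,0,0,0,0,0.6,-5,13,0,0,0,0,0.6,-6,16,0,0,0,0,0.6,-7,19,0,0,0,0,0.6,-8,22,0,0,0,0,0.6,-8,23,0,0,0,0,0.6,-8,23,0,0,0,0,0.6])

```text
time: 15.1
eef_pos: [0.3548, -0.5522, 0.1902]
tcp_rot: [0.993, -0.118, -0.001, -0.001]
contact_force: [-0.4, 0.6, 0.6]
opening: 0.401
finger_force: 0.0
```

```bash
python3 - <<'E'
from plant import vision,telemetry
import cv2,numpy as np
d={n:vision.read_camera(n) for n in("scene","top")}
o=np.zeros((580,800,3),np.uint8)
z=lambda im,f:cv2.resize(im,None,fx=f,fy=f,interpolation=2)
o[:320,:480]=z(d["scene"]["color"][165:245,300:420],4);o[:408,482:482+312]=z(d["top"]["color"][190:292,300:378],4)
o[322:577,:480]=z(d["scene"]["color"][215:300,145:305],3)
cv2.imwrite("pics/end.png",o); s=telemetry.get_state(); print(s["eef_pos"],s["contact_force"])
E
```

```text
[ 0.3566194  -0.54978264  0.19069663] [ 0.12257001  0.52636581 -0.60549895]
```

View pics/end.png

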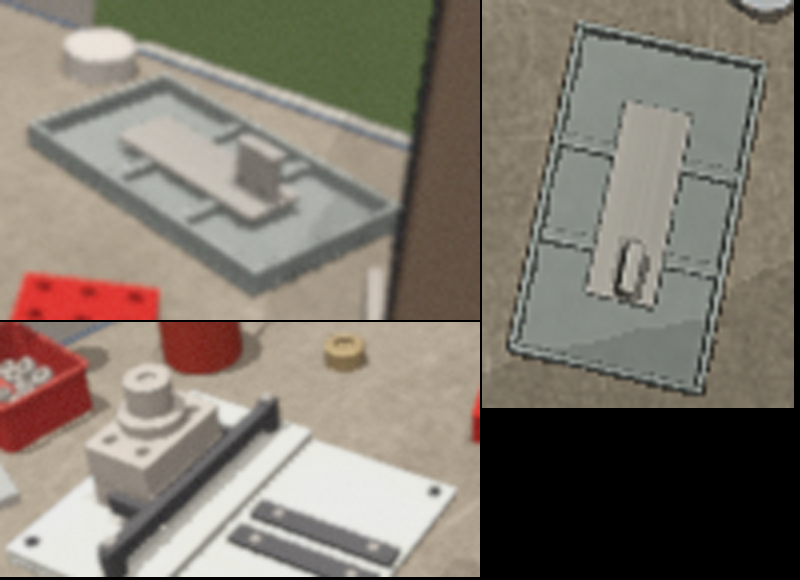

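The plate lies level and centred across both ribs, with its pin outside them. The stack stands on the pad behind the bar. Handing in.

```bash
python3 -c "from plant import ctrl; print(ctrl.sign_off())"
```

```text
the job is handed in; nothing more can be done
None
```

The plate is drawn out and lies level across the tray's two ribs, the stack stands upright on the pad behind the stop bar, and the job was handed in at about 15 s of the 58 s allowed; the highest side force I read on the guide was about 3 N.

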